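# Try two drive stems on a food processor and put them away

## Robot

A 6-joint arm with a two-finger parallel gripper is mounted at the origin on a cart in front of the work surface, level with it; the furniture and walls round the work are solid. World frame = base frame: x ahead of the robot, y to its left, z up, the work surface at z = 0. Lengths are in m, angles in rad, forces in N, time in s.
With the tool pointing down it reaches from about 0.3 to 0.875 m from the base axis. Payload 6.4 kg.
Tool frame: the origin (TCP) lies midway between the tips of the shut fingers; the grasp point (between the pads) lies 19 mm behind it; z points along the fingers, y is the line along which they close (so a half turn about z gives the same grasp; the last joint's range is limited). The gripper opens to 85 mm and grips with 20 to 120 N. Pads are 22 mm wide; open, the fingers measure 114 mm over their backs; the gripper's body (76 mm by 85 mm) begins 54 mm behind the grasp point. The pads swing forward as they close: fully open they stand 13 mm farther back than shut.
Start: joints at [-1.467, 0.181, 1.607, -0, 1.354, -0.206], TCP at [0.175, -0.548, 0.231] pointing down, gripper open.
Joint ranges: [-2.99, 2.99], [-0.89, 2.07], [0.3, 2.58], [-1.14, 4.28], [0, 2.63], [-3.12, 3.12]. Speed limits (rad/s): [2.57, 2.57, 3.01, 3.14, 3.14, 3.14].

## Interface

Orientations are given as a unit quaternion [w, x, y, z].
In Python, from bench import * gives the robot as it stands.
- The arm moves only by the tool play_rows, never from a script. Its argument "plan" is a list of rows, each a list of 3 entries, a list of its own where there are three numbers: the finger opening in mm, from 0 to 85.4, then the shift along the tool's x, y, z normalised to -1 to 1, where 1 is 40 cm, then the turn about the tool's z normalised to -1 to 1, where 1 is pi rad. A call has 1 to 10 rows; each row is the pose to reach, as a shift and turn from the pose commanded when the call began, along the tool's axes at that moment, turning the shorter way round; what a row does not reach only later rows make up. A row lasts 1/10 s, in which the tool goes at most 50 mm and 8.59 degrees, less where a joint would pass 70% of its speed; a pose out of reach is approached as far as the arm can. A call with a number of a shift or a turn outside -1 to 1 is refused whole. A call with a gripper value outside its range is refused whole. The fingers move at their own pace and stop on an object; the grip force is fixed at half the most. Time passes only in rows, so rows that repeat a pose let the fingers close. It gives the time, the measured TCP pose, the force, the opening and the grip force at its end, in the units of the state.
- get_obs(): the state, without advancing time (a new reading comes with each control period).
- camera(name): name is "scene" or "top" or "wrist"; returns a dict with "image" (384x512x3 uint8, red, green, blue), "range_z" (384x512 float32, m along the optical axis (not along the pixel's ray), 0 where there is no reading), "intrinsics" (3x3 intrinsics, pixels), "rvec" (rotation vector, rad) and "tvec" (3), from world to camera coordinates, as OpenCV has them; the wrist camera has in their place "T_tool_cam" (4x4, takes a point from camera to tool coordinates, whose origin is the TCP and whose axes are the flange's). Camera axes: x right, y down, z forward; pixel columns grow to the right and rows downward; lengths in m; the calibration is good to about 2 mm. A picture is of the moment at which its call begins: read the wrist's pose just before it.
- hand_in(): hands the job in; it is judged then, once.
Trained networks look in a picture, given as the dict that the camera call returned (one of the last four; its "shot" number tells which), for a name from the list of things; names that differ only in an ending like _2 or _b are one class to them, and where a whole thing is asked for, a point or a joint stands for the part that bears it (a point fixed in the world has none). Each returns a list of dicts, best first, with "conf" (0 to 1); they miss things now and then, are a little off and sometimes report something else, mostly with a low value. They report only what shows in the picture. A call takes as long as a camera call. They do not tell look-alikes from the thing itself.
- search_frame(picture, label): "rect" ([centre column, centre row, width, height] in pixels, round what is visible of it).
- masks_of(picture, label): "mask" (384x512 bool, what is visible of it) and "rect" ([centre column, centre row, width, height] in pixels, round what is visible of it).
The state is a dict: "time_s": time; "q": joint angles; "dq": joint speeds; "joint_efforts": joint torques, N m; "eef_pos": TCP position; "eef_rot": TCP orientation; "wrist_force": force on the tool from outside, world axes, zero at the start; "torque": the same for the moment, N m; "opening": opening from 0.0 (shut) to 1.0 (fully open); "grasp_force": force on a finger pad.
Only numpy, scipy, OpenCV 4.12 (cv2) and the standard library are available. Lean on these libraries where they do the work, as an engineer would, in place of code of your own. Each camera call takes 0.05 s, during which the arm holds its last target. There are 200 camera calls.

## Task

Two drive stems stand on the worktop; they look alike, but only one belongs to this food processor. Try both, one after the other, on its upright drive spindle without forcing them - one slides all the way home, the other sticks part way - and put each one away before you try the next: the one that fits goes upright, fully down, into the round well of the white accessory caddy, and the other into the cardboard box. Leave the two mills alone.

Things in the scene. Friction and masses are not known exactly. Their poses are not given: they have to be found in the camera images.
- stem_p: grey plastic drive stem, loose, 115 mm tall, 120 g: round tube 44 mm in diameter up to z 70, tapering to 34 mm at z 80, then a square head 26 x 26 mm (z 80 to 115) to hold it by. Closed on top; a bore 70 mm deep opens below, 28 mm wide in one stem and 21 mm in the other: only a trial shows which. Origin: centre of the underside, z up, x and y square to the head's faces
- stem_q: second drive stem, outwardly the same as stem_p in every size (see there); only the bore differs. Origin: centre of the underside, z up, x and y square to the head's faces
- processor: white motor base of a food processor without its bowl, fixed, 190 x 160 mm, deck 80 mm high, dial and keys on the front (-x). A steel drive spindle stands up in its middle, inside a low grey ring (132 mm across, 10 mm high). Origin: centre of the underside, straight below the spindle
- spindle_seat (a point): foot of the spindle: centre of the collar, 88 mm above the worktop, on which a fitting stem's underside rests; z up. The spindle rises 66 mm from here: 25 mm in diameter up to 32 mm, a cone from 32 to 36 mm, 17 mm in diameter above, chamfered tip. The stem with the 28 mm bore goes down to the collar; the other stops on the cone, its underside about 34 mm above this point
- caddy: white accessory caddy, fixed, a block 130 (x) x 180 (y) x 55 mm high with a round well at y = -45 mm and two upright steel slicing discs (120 mm across, tops 136 mm above the worktop) at y = +35 and +62 mm. Origin: centre of the underside
- caddy_well (a point): centre of the floor of the caddy's well. The well is round, 48 mm in diameter, 45 mm deep, with a 5 mm chamfer at its mouth; floor 10 mm and mouth 55 mm above the worktop; a stem stored in it stands on the floor. z up
- carton: open cardboard box, fixed, 150 (x) x 120 (y) mm outside, 55 mm high, walls and floor 4 mm, empty, its four flaps folded down outside (to 20 mm beyond the walls). Origin: centre of the underside
- pepper_mill: pepper mill, clear shaker with a grey cap, 44 mm in diameter, 90 mm tall, a bystander; origin: centre of the underside
- salt_mill: salt mill, clear shaker with a grey cap, 44 mm in diameter, 90 mm tall, a bystander; origin: centre of the underside
Things that resemble listed ones, but are neither listed nor needed, are in the scene too. Leave any green or orange look-alike of the stem_p alone.

How it is judged:
By the outcome, as a careful person would: the job done as asked, in the order asked, and still so for the second after the job is handed in, with the robot touching nothing.
It also fails if it takes over 72 s, if anything falls off the work surface, if the arm or the gripper's body presses on something with over 40 N, if the wrist force passes 120 N, or if a joint passes its speed limit or range.

## Working session

There is one attempt and no reset: what is moved stays moved. The work goes in short steps, Python scripts to look and compute and a tool call to move; the robot and the scene stay as the last step left them, time stands still between calls to the robot, and variables do not carry over. Pictures are saved under pics/ and viewed, at most 10 in all, crops included, and the job is handed in when it is done.

Besides the shell and the picture viewer there is one more tool, called after ">>>" as name(argument=value, ...), one argument or row to a line, values as JSON. play_rows: Moves the arm, as the interface text tells. Its arguments: {"type":"object","properties":{"plan":{"type":"array","items":{"type":"array"}}},"required":["plan"]}

```bash
mkdir -p pics; cat > h.py <<'E'
from bench import *
import numpy as np, cv2
from scipy.spatial.transform import Rotation as R
def Twc(c):  # camera->world
    if "rvec" in c:
        Rm=cv2.Rodrigues(np.array(c["rvec"],float))[0]; T=np.eye(4); T[:3,:3]=Rm.T; T[:3,3]=-Rm.T@np.array(c["tvec"],float).ravel(); return T
    return c["Tw"]
def shot(name):
    o=get_obs(); c=camera(name)
    if "T_tool_cam" in c:
        T=np.eye(4); w,x,y,z=o["eef_rot"]; T[:3,:3]=R.from_quat([x,y,z,w]).as_matrix(); T[:3,3]=o["eef_pos"]; c["Tw"]=T@np.array(c["T_tool_cam"])
    return c
def cloud(c):
    K=np.array(c["intrinsics"]); z=c["range_z"]; v,u=np.mgrid[:z.shape[0],:z.shape[1]]
    P=np.stack([(u-K[0,2])/K[0,0]*z,(v-K[1,2])/K[1,1]*z,z],-1); T=Twc(c)
    P=P@T[:3,:3].T+T[:3,3]; P[z<=0]=np.nan; return P
def save(c,f,crop=None,s=1):
    im=c["image"][...,::-1]
    if crop: a,b,w,h=crop; im=im[b:b+h,a:a+w]
    cv2.imwrite(f,cv2.resize(im,None,fx=s,fy=s,interpolation=cv2.INTER_CUBIC))
E
python3 - <<'E'
from h import *
o=get_obs(); print({k:np.round(v,3) for k,v in o.items()})
ims=[]
for n in ("scene","top"):
    c=shot(n); P=cloud(c); save(c,f"pics/{n}0.png",s=1.5)
    print(n,Twc(c)[:3,3].round(3),Twc(c)[:3,2].round(2))
    for l in ("stem_p","processor","caddy","carton","pepper_mill"):
        for d in masks_of(c,l):
            if d["conf"]<.2: continue
            q=P[d["mask"]]; q=q[~np.isnan(q[:,0])]
            print(l,round(d["conf"],2),np.round(d["rect"]),"med",np.median(q,0).round(3) if len(q) else None,"p2",np.percentile(q,2,0).round(3),"p98",np.percentile(q,98,0).round(3))
E
```

```text
{'time_s': np.float64(0.0), 'q': array([-1.467,  0.182,  1.608,  0.   ,  1.354, -0.206]), 'dq': array([-0.   ,  0.001,  0.001,  0.   ,  0.001,  0.001]), 'joint_efforts': array([-2.0000e-03, -4.4487e+01, -3.5134e+01, -0.0000e+00,  9.0000e-03,
       -0.0000e+00]), 'eef_pos': array([ 0.175, -0.547,  0.23 ]), 'eef_rot': array([-0.001,  0.988,  0.154,  0.   ]), 'wrist_force': array([-0.088,  0.198, -0.521]), 'torque': array([-0.027,  0.032, -0.005]), 'grasp_force': np.float64(0.0), 'opening': np.float64(0.999)}
scene [0.116 0.788 0.626] [ 0.39 -0.77 -0.51]
stem_p 0.87 [321. 194.  22.  44.] med [ 0.369 -0.123  0.062] p2 [ 0.352 -0.145  0.004] p98 [ 0.391 -0.115  0.117]
stem_p 0.82 [269. 203.  16.  42.] med [ 0.486 -0.011  0.082] p2 [ 0.453 -0.156  0.001] p98 [0.53  0.052 0.118]
caddy 0.78 [176. 292. 103.  97.] med [0.507 0.376 0.056] p2 [0.462 0.229 0.004] p98 [0.589 0.408 0.131]
caddy 0.62 [220. 182.  77.  59.] med [ 0.634 -0.004  0.079] p2 [ 0.552 -0.114  0.018] p98 [0.733 0.033 0.126]
carton 0.98 [287. 163.  56.  35.] med [ 0.564 -0.334  0.037] p2 [ 0.475 -0.405  0.005] p98 [ 0.646 -0.
[... 356 characters left out ...]
98 [0.512 0.165 0.118]
stem_p 0.59 [259. 192.  18.  14.] med [ 0.486 -0.021  0.111] p2 [ 0.468 -0.041  0.065] p98 [ 0.506 -0.003  0.119]
stem_p 0.5 [301. 237.  18.  17.] med [ 0.378 -0.13   0.081] p2 [ 0.357 -0.155  0.014] p98 [ 0.396 -0.114  0.119]
processor 0.77 [272. 136.  59.  71.] med [ 0.646 -0.048  0.081] p2 [ 0.557 -0.128  0.05 ] p98 [0.741 0.026 0.108]
caddy 0.71 [139. 174.  68.  54.] med [0.532 0.313 0.056] p2 [0.467 0.226 0.006] p98 [0.599 0.399 0.13 ]
carton 0.97 [367. 175.  62.  73.] med [ 0.565 -0.338  0.012] p2 [ 0.478 -0.405  0.001] p98 [ 0.649 -0.254  0.057]
pepper_mill 0.81 [333. 230.  22.  19.] med [ 0.395 -0.226  0.078] p2 [ 0.377 -0.257 -0.001] p98 [ 0.413 -0.212  0.092]
```

View pics/scene0.png

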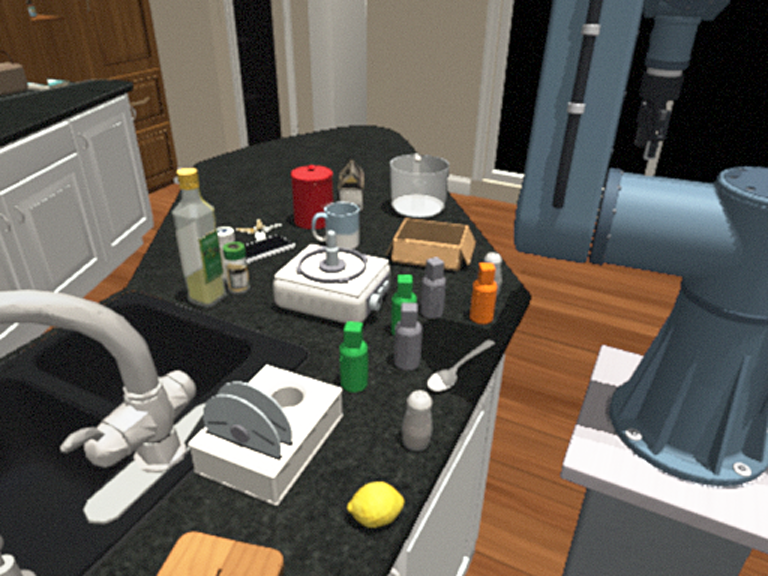

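View pics/top0.png

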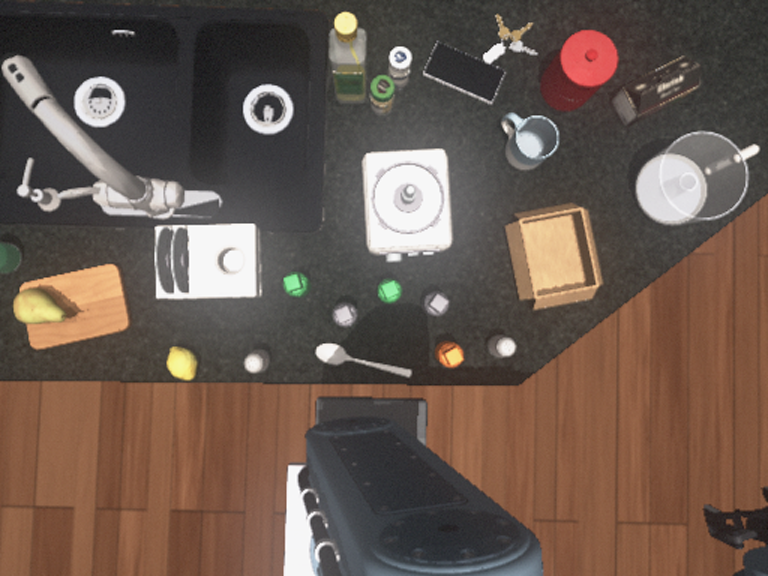

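Scene picture: processor at about (222,185)/1.5, grey stems at native (289,175) and (271,225), greens at (269,203) and (236,238), orange at (322,196), mills at (278,280) and (328,180). Candidates in the top view (native px): grey (289,202) and grey (229,210) are the two stems. Green (199,191), green (259,192) and orange (301,237) are decoys, and mills (170,241) and (335,231) stay put.

```bash
cat >> h.py <<'E'
def tool():
    o=get_obs(); w,x,y,z=o["eef_rot"]; return np.array(o["eef_pos"]),R.from_quat([x,y,z,w]).as_matrix()
def go(pos,yaw=None):
    "units for shift to world pos; yaw = world heading of tool x"
    p,M=tool(); s=M.T@(np.array(pos)-p)/.4; y0=np.arctan2(M[1,0],M[0,0]); t=0
    if yaw is not None: t=-((yaw-y0+np.pi)%(2*np.pi)-np.pi)/np.pi
    return s.round(4),round(t,4),"yaw0",round(y0,4)
E
python3 - <<'E'
from h import *
print(tool()[1].round(3)); c=shot("wrist"); print(np.array(c["T_tool_cam"]).round(3),c["intrinsics"])
print(go([.45,-.03,.36],0))
t=shot("top");P=cloud(t)
for n,x,y in (("A",.467,-.104),("B",.442,.056)):
    m=(abs(P[...,0]-x)<.04)&(abs(P[...,1]-y)<.04)&(P[...,2]>.108); q=P[m]; print(n,len(q),q.mean(0).round(4),cv2.minAreaRect((q[:,:2]*1000).astype(np.float32)))
E
```

```text
[[ 0.952  0.305  0.   ]
 [ 0.305 -0.952 -0.   ]
 [ 0.     0.    -1.   ]]
[[ 0.001 -0.959 -0.282  0.071]
 [ 1.     0.001 -0.001  0.001]
 [ 0.001 -0.282  0.959 -0.143]
 [ 0.     0.     0.     1.   ]] [[278.26857678   0.         257.25658329]
 [  0.         278.26857678 189.27816906]
 [  0.           0.           1.        ]]
(array([ 1.0486, -1.0232, -0.3217]), np.float64(0.0986), 'yaw0', np.float64(0.3098))
A 101 [ 0.4667 -0.1073  0.115 ] ((466.54107666015625, -107.76180267333984), (25.942472457885742, 25.787498474121094), 54.712589263916016)
B 99 [0.4424 0.0576 0.1151] ((442.4937744140625, 57.78733825683594), (25.65741729736328, 25.754884719848633), 27.695560455322266)
```

>>> play_rows(
  plan=[
    [85, [0.1, -0.1, -0.12], 0.05],
    [85, [0.2, -0.2, -0.24], 0.0986],
    [85, [0.3, -0.3, -0.36], 0.0986],
    [85, [0.4, -0.4, -0.36], 0.0986],
    [85, [0.5, -0.5, -0.36], 0.0986],
    [85, [0.6, -0.6, -0.36], 0.0986],
    [85, [0.7, -0.7, -0.36], 0.0986],
    [85, [0.8, -0.8, -0.36], 0.0986],
    [85, [0.9, -0.9, -0.36], 0.0986],
    [85, [1.0, -1.0, -0.36], 0.0986],
  ],
)

```text
time_s: 1.7
eef_pos: [0.3858, -0.138, 0.374]
eef_rot: [0.0, 1.0, -0.0, 0.001]
wrist_force: [1.1, -1.2, 0.3]
opening: 0.995
grasp_force: 0.0
```

>>> play_rows(
  plan=[
    [85, [0, 0, 0], 0],
    [85, [0, 0, 0], 0],
    [85, [0, 0, 0], 0],
  ],
)

```text
time_s: 2.0
eef_pos: [0.385, -0.1406, 0.3733]
eef_rot: [0.0, 1.0, -0.0, -0.0]
wrist_force: [-0.8, 0.2, -0.1]
opening: 0.997
grasp_force: 0.0
```

>>> play_rows(
  plan=[
    [85, [0.1, -0.1, -0.02], 0],
    [85, [0.2, -0.2, -0.02], 0],
    [85, [0.29, -0.22, -0.02], 0],
    [85, [0.29, -0.22, -0.02], 0],
    [85, [0.29, -0.22, -0.02], 0],
    [85, [0.29, -0.22, -0.02], 0],
  ],
)

```text
time_s: 2.6
eef_pos: [0.5006, -0.0536, 0.3813]
eef_rot: [0.0, 1.0, -0.001, -0.0]
wrist_force: [-0.1, -0.1, -0.2]
opening: 0.997
grasp_force: 0.0
```

```bash
cat > m.py <<'E'
from h import *
from scipy.optimize import least_squares
def circ(q):
    f=lambda p:np.hypot(q[:,0]-p[0],q[:,1]-p[1])-p[2]
    return least_squares(f,[*q[:,:2].mean(0),.02],loss="soft_l1",f_scale=.001).x.round(4)
def meas(c,tag):
    P=cloud(c); X,Y,Z=P[...,0],P[...,1],P[...,2]
    def near(x,y,r): return np.hypot(X-x,Y-y)<r
    print(tag,"table",np.nanmedian(Z[near(.45,-.02,.02)]).round(4))
    for n,x,y in (("A",.467,-.107),("B",.442,.058)):
        q=P[near(x,y,.03)&(Z>.110)]
        if len(q)>20: r=cv2.minAreaRect((q[:,:2]*1000).astype(np.float32)); print(n,len(q),q.mean(0).round(4),np.round(r[0],1),np.round(r[1],1),round(r[2],1))
    q=P[near(.645,-.048,.04)&(Z>.13)]
    if len(q)>5: print("spindle",len(q),circ(q),np.nanmax(q[:,2]).round(4), q.mean(0).round(4))
    q=P[near(.645,-.048,.1)&(Z>.075)&(Z<.085)]; 
    if len(q)>50: r=cv2.minAreaRect((q[:,:2]*1000).astype(np.float32)); print("deck",np.round(r[0],1),np.round(r[1],1),r[2])
    m=(abs(X-.53)<.1)&(abs(Y-.31)<.12)&(Z>.051)&(Z<.059); q=P[m]
    if len(q)>50: r=cv2.minAreaRect((q[:,:2]*1000).astype(np.float32)); print("caddytop",np.median(q[:,2]).round(4),np.round(r[0],1),np.round(r[1],1),r[2])
    q=P[near(.54,.275,.04)&(Z<.045)]
    if len(q)>5: print("well<45",len(q),circ(q),np.nanmin(q[:,2]), q.mean(0).round(4))
    m=(abs(X-.56)<.1)&(abs(Y+.335)<.1)&(Z>.051)&(Z<.06); q=P[m]
    if len(q)>20: r=cv2.minAreaRect((q[:,:2]*1000).astype(np.float32)); print("carton rim",np.round(r[0],1),np.round(r[1],1),r[2])
E
python3 - <<'E'
from m import *
print(get_obs()["eef_pos"],get_obs()["time_s"])
c=shot("wrist"); save(c,"pics/w1.png",s=1.5); meas(c,"wrist"); meas(shot("top"),"top")
E
```

```text
[ 0.50060881 -0.05358564  0.38128271] 2.6
wrist table 0.0006
A 1999 [ 0.4885 -0.1112  0.3991] [ 472.5 -109.9] [31.6 48.8] 89.0
B 276 [0.4394 0.0539 0.1149] [438.3  54.7] [26.3 26.4] 24.3
spindle 211 [ 0.6504 -0.0529  0.0062] 0.1558 [ 0.6501 -0.0529  0.1501]
deck [642.5 -53.6] [157.3 146. ] 4.898187160491943
caddytop 0.0555 [529.8 308. ] [134.  172.4] 3.1577682495117188
well<45 578 [0.5317 0.2703 0.0233] 0.007713059813529877 [0.5299 0.2872 0.0225]
carton rim [ 563.2 -335.2] [155.  124.2] 12.59584903717041
top table 0.0016
A 1316 [ 0.4715 -0.094   0.6974] [469.9 -98.9] [48.6 46.1] 20.1
B 135 [0.4335 0.0341 0.7199] [433.8  50.5] [44.1 30.4] 88.5
spindle 7 [ 0.6611 -0.034   0.0217] 0.1562 [ 0.6532 -0.0537  0.1516]
deck [674.  -21.8] [120.  179.1] 56.470726013183594
caddytop 0.0556 [547.5 321.6] [162.1 189.7] 3.456562042236328
well<45 221 [0.5388 0.2799 0.0166] 0.005922823765756036 [0.5392 0.2808 0.0151]
carton rim [ 566.5 -334.8] [155.6 127.1] 12.559346199035645
```

View pics/w1.png

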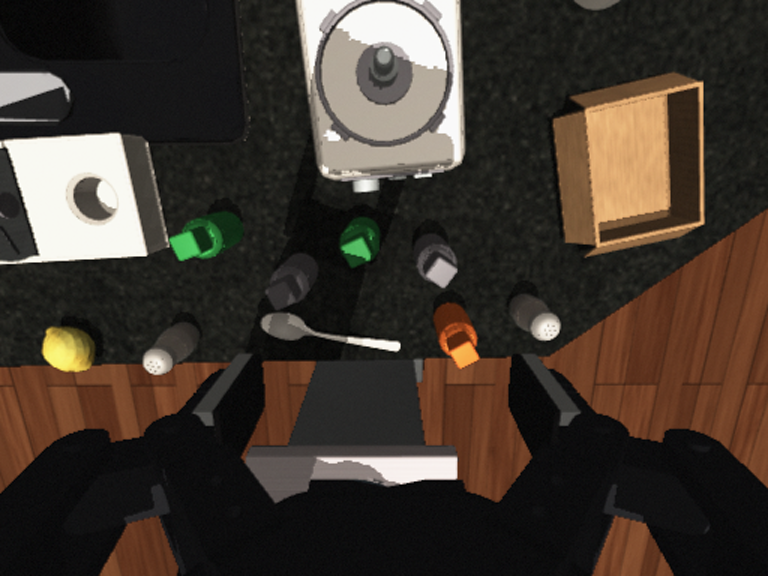

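The wrist view shows the grey stems at about (290,175) and (193,190) in native px, B lying in shadow. Its two green stems, the orange one and the mills agree with the top view. I choose grey A at (0.467,-0.107) and grey B at (0.441,0.056), and go over A for a close check.

>>> play_rows(
  plan=[
    [70, [-0.084, 0.1335, 0.08], -0.304],
    [70, [-0.084, 0.1335, 0.16], -0.304],
    [70, [-0.084, 0.1335, 0.25], -0.304],
    [70, [-0.084, 0.1335, 0.328], -0.304],
    [70, [-0.084, 0.1335, 0.328], -0.304],
    [70, [-0.084, 0.1335, 0.328], -0.304],
    [70, [-0.084, 0.1335, 0.328], -0.304],
    [70, [-0.084, 0.1335, 0.328], -0.304],
    [70, [-0.084, 0.1335, 0.328], -0.304],
  ],
)

```text
time_s: 3.6
eef_pos: [0.4674, -0.1059, 0.2508]
eef_rot: [0.001, 0.889, 0.458, 0.0]
wrist_force: [0.3, 0.0, -0.2]
opening: 0.817
grasp_force: 0.0
```

```bash
cat > head.py <<'E'
from h import *
def head(c,x,y,r=.03):
    P=cloud(c); m=(np.hypot(P[...,0]-x,P[...,1]-y)<r)&(P[...,2]>.110)&(P[...,2]<.125)
    q=P[m]; rr=cv2.minAreaRect((q[:,:2]*1000).astype(np.float32)); lo,hi=np.percentile(q[:,2],[5,95])
    print("head",len(q),q.mean(0).round(4),"rect",np.round(rr[0],1),np.round(rr[1],1),round(rr[2],1),lo.round(4),hi.round(4)); return q
E
python3 - <<'E'
from head import *
c=shot("wrist"); save(c,"pics/a1.png",s=1.2); head(c,.465,-.108); print(go([.4655,-.109,.084],np.radians(54.7)), get_obs()["time_s"])
E
```

```text
head 578 [ 0.4641 -0.1096  0.115 ] rect [ 463.7 -110.1] [25.8 25.4] 58.0 0.1133 0.1162
(array([-9.500e-03,  1.000e-04,  4.168e-01]), np.float64(-0.0008), 'yaw0', np.float64(0.9523)) 3.65
```

View pics/a1.png

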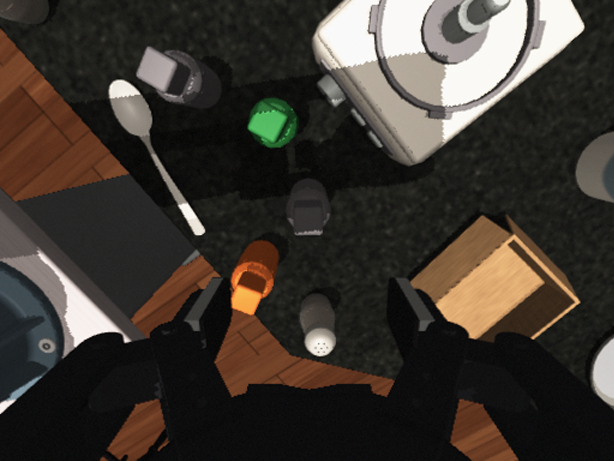

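The crop confirms grey stem A at pixel (257,172) native, unobstructed, with green (223,102) and orange (207,235) clear of the fingers. Grasping A.

>>> play_rows(
  plan=[
    [70, [-0.0095, 0, 0.1], -0.008],
    [70, [-0.0095, 0, 0.2], -0.008],
    [70, [-0.0095, 0, 0.3], -0.008],
    [70, [-0.0095, 0, 0.38], -0.008],
    [70, [-0.0095, 0, 0.41], -0.008],
    [70, [-0.0095, 0, 0.415], -0.008],
    [20, [-0.0095, 0, 0.415], -0.008],
    [20, [-0.0095, 0, 0.415], -0.008],
    [20, [-0.0095, 0, 0.415], -0.008],
    [20, [-0.0095, 0, 0.415], -0.008],
  ],
)

```text
time_s: 4.65
eef_pos: [0.4668, -0.1089, 0.0858]
eef_rot: [0.001, 0.882, 0.471, 0.001]
wrist_force: [-1.3, 1.3, 7.6]
opening: 0.297
grasp_force: 58.9
```

>>> play_rows(
  plan=[
    [15, [0, 0, 0], 0],
    [15, [0, 0, 0], 0],
    [15, [0, 0, 0], 0],
    [15, [0, 0, -0.02], 0],
    [15, [0, 0, -0.08], 0],
    [15, [0, 0, -0.18], 0],
    [15, [0, 0, -0.3], 0],
    [15, [0, 0, -0.42], 0],
    [15, [0, 0, -0.45], 0],
    [15, [0, 0, -0.45], 0],
  ],
)

```text
time_s: 5.65
eef_pos: [0.4667, -0.109, 0.2671]
eef_rot: [0.002, 0.882, 0.471, 0.002]
wrist_force: [0.8, -0.5, -1.6]
opening: 0.294
grasp_force: 59.3
```

```bash
python3 - <<'E'
from m import *
c=shot("wrist"); save(c,"pics/a2.png",s=1.2); P=cloud(c); p,M=tool(); print(p)
Q=(P-p)@M   # tool coords
m=(np.hypot(Q[...,0],Q[...,1])<.035)&(Q[...,2]>-.06)&(Q[...,2]<.12)
v,u=np.where(m); print("near tool",m.sum(),u.min(),u.max(),v.min(),v.max())
for a in np.arange(-.06,.12,.01):
    k=m&(Q[...,2]>=a)&(Q[...,2]<a+.01)
    if k.sum(): print(a.round(3),k.sum(),"x",np.percentile(Q[k][:,0],[2,98]).round(4),"y",np.percentile(Q[k][:,1],[2,98]).round(4))
meas(c,"w"); print(get_obs()["time_s"],get_obs()["q"].round(2))
E
```

```text
[ 0.46556239 -0.10840491  0.2645259 ]
near tool 12030 158 349 173 334
-0.06 2705 x [-0.0097  0.0117] y [-0.0342  0.0343]
-0.05 1323 x [-0.0099  0.0128] y [-0.0311  0.0327]
-0.04 3220 x [-0.0138  0.0103] y [-0.0169  0.0197]
-0.03 1075 x [0.0056 0.0105] y [-0.0235  0.0266]
-0.02 791 x [0.0057 0.0105] y [-0.0232  0.0263]
-0.01 413 x [0.0061 0.0105] y [-0.0174  0.0202]
0.0 1106 x [0.0055 0.0183] y [-0.0168  0.0192]
0.01 312 x [0.0061 0.0194] y [-0.0185  0.0198]
0.02 257 x [0.0065 0.0197] y [-0.0178  0.02  ]
0.03 211 x [0.0061 0.0197] y [-0.0184  0.0203]
0.04 188 x [0.0065 0.0197] y [-0.0184  0.0197]
0.05 162 x [0.0062 0.0197] y [-0.0187  0.0197]
0.06 134 x [0.0061 0.0196] y [-0.0185  0.0199]
0.07 120 x [0.0068 0.0192] y [-0.0183  0.0198]
0.08 13 x [0.0081 0.0185] y [-0.0174  0.0189]
w table 0.0004
A 26153 [ 0.4727 -0.0994  0.3259] [ 467.4 -106.3] [36.1 59.8] 56.1
B 795 [0.4395 0.054  0.1149] [439.   54.5] [26.  25.7] 23.8
spindle 572 [ 0.6497 -0.0529  0.0058] 0.1557 [ 0.6482 -0.053   0.1473]
deck [650.9 -52.9] [173.5 146. ] 4.937571048736572
carton rim [ 564.2 -335.4] [154.1 125.1] 12.946142196655273
5.7 [-0.48 -0.07  1.8  -0.    1.41  0.11]
```

View pics/a2.png

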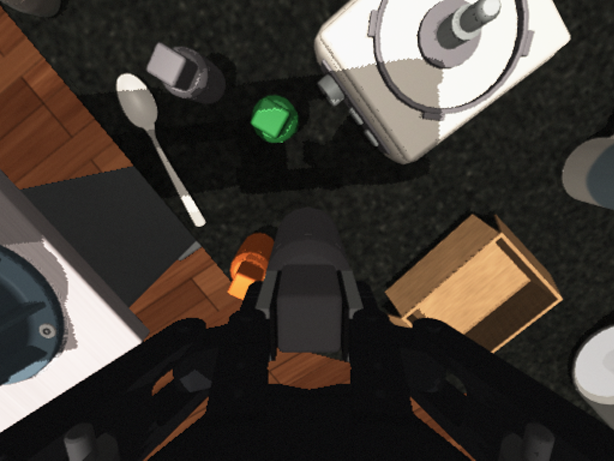

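Stem A is held (opening about 25 mm), its head at (255,268) native in the wrist view and its tube hanging straight below; the spindle tip shows at (405,10). Moving to a standoff beside the spindle to measure both from the same camera.

>>> play_rows(
  plan=[
    [15, [0.06, 0.1, -0.04], 0],
    [15, [0.12, 0.2, -0.04], 0],
    [15, [0.16, 0.28, -0.04], 0],
    [15, [0.17, 0.304, -0.04], 0],
    [15, [0.17, 0.304, -0.04], 0],
    [15, [0.17, 0.304, -0.04], 0],
    [15, [0.17, 0.304, -0.04], 0],
  ],
)

```text
time_s: 6.4
eef_pos: [0.603, -0.1194, 0.2795]
eef_rot: [-0.001, 0.882, 0.471, -0.001]
wrist_force: [0.0, -1.0, -0.3]
opening: 0.289
grasp_force: 59.5
```

```bash
cat > fit.py <<'E'
from h import *
from scipy.optimize import least_squares
def fixc(q,r,c0):
    f=lambda p:np.hypot(q[:,0]-p[0],q[:,1]-p[1])-r
    s=least_squares(f,c0,loss="soft_l1",f_scale=.001); return s.x.round(4),len(q),np.abs(s.fun).mean().round(4)
def stem(c,p,M,zlo=.025,zhi=.075):
    Q=(cloud(c)-p)@M; m=(np.hypot(Q[...,0],Q[...,1])<.03)&(Q[...,2]>zlo)&(Q[...,2]<zhi)
    q=Q[m]; b=np.percentile(Q[(np.hypot(Q[...,0],Q[...,1])<.024)&(Q[...,2]<.12)&(Q[...,2]>.02)][:,2],99.5)
    for lo,hi in ((zlo,(zlo+zhi)/2),((zlo+zhi)/2,zhi)):
        print("stem tool",lo,hi,fixc(q[(q[:,2]>lo)&(q[:,2]<hi)],.022,[0,0]),end=" ")
    print("bottom",b.round(4)); return fixc(q,.022,[0,0])[0]
def spindle(c,x=.65,y=-.053):
    P=cloud(c); d=np.hypot(P[...,0]-x,P[...,1]-y); Z=P[...,2]; out=[]
    for lo,hi,r in ((.127,.149,.0085),(.094,.117,.0125)):
        q=P[(d<.022)&(Z>lo)&(Z<hi)]
        if len(q)>15: out.append(fixc(q,r,[x,y])); print("spindle",lo,out[-1])
    print("tip",np.nanmax(Z[d<.012])); return out
E
python3 - <<'E'
from fit import *
for i in range(2):
    p,M=tool(); c=shot("wrist"); s=stem(c,p,M); o=spindle(c)
print(p)
sp=np.mean([k[0] for k in o],0); t=sp-(M@[s[0],s[1],0])[:2]; print(t, go([t[0],t[1],.27]), get_obs()["time_s"])
spindle(shot("top"))
E
```

```text
stem tool 0.025 0.05 (array([-0.0033, -0.0004]), 551, np.float64(0.0003)) stem tool 0.05 0.075 (array([-0.0033, -0.0007]), 360, np.float64(0.0003)) bottom 0.0831
tip 0.15572963385306016
stem tool 0.025 0.05 (array([-0.0033, -0.0004]), 537, np.float64(0.0003)) stem tool 0.05 0.075 (array([-0.0034, -0.0007]), 363, np.float64(0.0003)) bottom 0.0833
tip 0.15632031337702906
[ 0.60323403 -0.11944921  0.28005551]
[nan nan] (array([nan, nan, nan]), 0, 'yaw0', np.float64(0.9799)) 6.5
tip 0.1589750706756814
  return _methods._mean(a, axis=axis, dtype=dtype,
  ret = ret.dtype.type(ret / rcount)
```

```bash
python3 - <<'E'
from fit import *
p,M=tool(); c=shot("wrist"); P=cloud(c); d=np.hypot(P[...,0]-.65,P[...,1]+.053); Z=P[...,2]
for a in np.arange(.08,.16,.005):
    q=P[(d<.04)&(Z>a)&(Z<a+.005)]
    if len(q): print(a.round(3),len(q),q.mean(0).round(4),np.percentile(q[:,:2],[1,99],axis=0).round(4).tolist())
m=(d<.012)&(Z>.15); v,u=np.where(m); print(u.min(),u.max(),v.min(),v.max())
# ring: outer diameter 132, top z .09
q=P[(d>.055)&(d<.075)&(Z>.087)&(Z<.094)]; print("ring",fixc(q,.063,[.65,-.053]))
E
```

```text
0.08 1302 [ 0.6487 -0.052   0.0807] [[0.6117, -0.0912], [0.6882, -0.0146]]
0.085 1313 [ 0.6523 -0.0529  0.0882] [[0.6272, -0.0782], [0.6775, -0.0277]]
0.09 15 [ 0.6521 -0.0484  0.0901] [[0.6271, -0.0719], [0.6775, -0.0297]]
0.11 1 [ 0.6423 -0.0597  0.1138] [[0.6423, -0.0597], [0.6423, -0.0597]]
0.115 12 [ 0.6536 -0.0544  0.1195] [[0.6411, -0.065], [0.6641, -0.0409]]
0.12 183 [ 0.6512 -0.0538  0.1218] [[0.6407, -0.0645], [0.664, -0.0413]]
0.125 5 [ 0.6472 -0.0591  0.1261] [[0.6443, -0.0613], [0.6498, -0.0553]]
0.13 1 [ 0.6453 -0.0572  0.1342] [[0.6453, -0.0572], [0.6453, -0.0572]]
0.145 9 [ 0.651  -0.0525  0.1497] [[0.6446, -0.0611], [0.6596, -0.0454]]
0.15 233 [ 0.6524 -0.0529  0.153 ] [[0.6447, -0.0605], [0.6601, -0.0455]]
0.155 23 [ 0.6522 -0.0538  0.1553] [[0.6478, -0.0581], [0.6563, -0.0478]]
252 269 85 103
ring (array([ 0.6524, -0.0529]), 2050, np.float64(0.002))
```

>>> play_rows(
  plan=[
    [15, [0.1, 0.005, 0.0], 0],
    [15, [0.18, 0.01, 0.0], 0],
    [15, [0.2137, 0.0102, 0.0], 0],
    [15, [0.2137, 0.0102, 0.0], 0],
    [15, [0.2137, 0.0102, 0.05], 0],
    [15, [0.2137, 0.0102, 0.075], 0],
    [15, [0.2137, 0.0102, 0.075], 0],
    [15, [0.2137, 0.0102, 0.075], 0],
  ],
)

```text
time_s: 7.4
eef_pos: [0.655, -0.0517, 0.2503]
eef_rot: [-0.0, 0.882, 0.47, -0.0]
wrist_force: [-0.3, -0.3, -1.5]
opening: 0.294
grasp_force: 59.7
```

```bash
python3 - <<'E'
from fit import *
p,M=tool(); print(p); c=shot("wrist"); s=stem(c,p,M)
t=np.array([.6523,-.053])-(M@[s[0]+.0003,s[1]+.0003,0])[:2]; print(go([t[0],t[1],.25]))
P=cloud(c); Z=P[...,2]; d=np.hypot(P[...,0]-.6523,P[...,1]+.053); q=P[(d>.055)&(d<.075)&(Z>.087)&(Z<.094)]; print("ring",fixc(q,.063,[.65,-.053]))
save(shot("scene"),"pics/s2.png",(150,100,160,120),4)
E
```

```text
[ 0.65497841 -0.05170483  0.25025593]
stem tool 0.025 0.05 (array([-0.0033, -0.0004]), 543, np.float64(0.0003)) stem tool 0.05 0.075 (array([-0.0033, -0.0007]), 372, np.float64(0.0003)) bottom 0.0833
(array([ 0.0004, -0.004 ,  0.0022]), 0, 'yaw0', np.float64(0.9794))
ring (array([ 0.653 , -0.0524]), 1580, np.float64(0.0019))
```

View pics/s2.png

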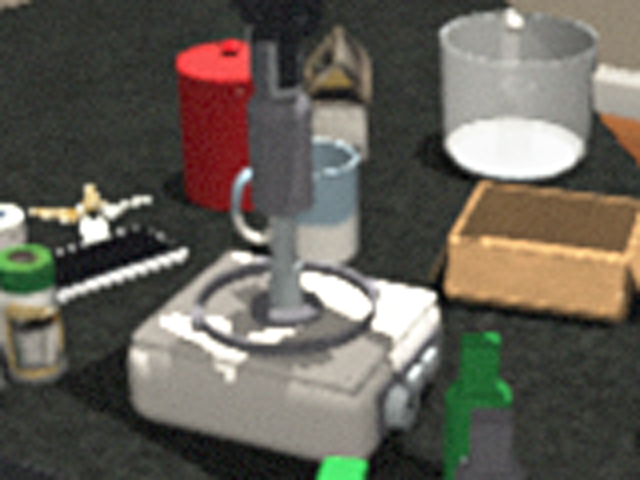

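The scene crop shows the stem's tube (280,200) right above the spindle (284,240). Lowering gently.

>>> play_rows(
  plan=[
    [15, [0, -0.002, 0.02], 0],
    [15, [0, -0.002, 0.035], 0],
    [15, [0, -0.002, 0.05], 0],
    [15, [0, -0.002, 0.065], 0],
    [15, [0, -0.002, 0.08], 0],
    [15, [0, -0.002, 0.08], 0],
  ],
)

```text
time_s: 8.1
eef_pos: [0.654, -0.0503, 0.2166]
eef_rot: [-0.001, 0.882, 0.471, -0.001]
wrist_force: [-0.8, -1.7, -1.1]
opening: 0.294
grasp_force: 59.7
```

>>> play_rows(
  plan=[
    [15, [0, 0, 0.01], 0],
    [15, [0, 0, 0.02], 0],
    [15, [0, 0, 0.027], 0],
    [15, [0, 0, 0.033], 0],
    [15, [0, 0, 0.038], 0],
    [15, [0, 0, 0.038], 0],
  ],
)

```text
time_s: 8.7
eef_pos: [0.6545, -0.0504, 0.2026]
eef_rot: [-0.0, 0.882, 0.471, -0.0]
wrist_force: [-0.5, -0.2, -1.4]
opening: 0.294
grasp_force: 59.7
```

>>> play_rows(
  plan=[
    [15, [0, 0, 0.004], 0],
    [15, [0, 0, 0.008], 0],
    [15, [0, 0, 0.012], 0],
    [15, [0, 0, 0.016], 0],
    [15, [0, 0, 0.016], 0],
  ],
)

```text
time_s: 9.2
eef_pos: [0.6545, -0.0504, 0.1962]
eef_rot: [-0.0, 0.882, 0.471, -0.0]
wrist_force: [-0.2, 0.5, -1.5]
opening: 0.294
grasp_force: 59.7
```

>>> play_rows(
  plan=[
    [15, [0, 0, 0.012], 0],
    [15, [0, 0, 0.024], 0],
    [15, [0, 0, 0.034], 0],
    [15, [0, 0, 0.042], 0],
    [15, [0, 0, 0.048], 0],
    [15, [0, 0, 0.053], 0],
    [15, [0, 0, 0.053], 0],
  ],
)

```text
time_s: 9.9
eef_pos: [0.6546, -0.0504, 0.175]
eef_rot: [-0.0, 0.882, 0.471, -0.0]
wrist_force: [0.1, 0.5, -0.9]
opening: 0.295
grasp_force: 59.7
```

>>> play_rows(
  plan=[
    [15, [0, 0, 0.003], 0],
    [15, [0, 0, 0.006], 0],
    [15, [0, 0, 0.009], 0],
    [15, [0, 0, 0.011], 0],
    [15, [0, 0, 0.011], 0],
  ],
)

```text
time_s: 10.4
eef_pos: [0.6552, -0.0504, 0.1739]
eef_rot: [0.001, 0.882, 0.471, 0.001]
wrist_force: [-5.6, 1.5, 11.3]
opening: 0.294
grasp_force: 61.6
```

Stem A went down to TCP z 0.174, so its underside is at 0.088 (on the collar). A is the fitting stem. Lift it off and look at the well.

>>> play_rows(
  plan=[
    [15, [0, 0, -0.05], 0],
    [15, [0, 0, -0.12], 0],
    [15, [0, 0, -0.22], 0],
    [15, [0, 0, -0.32], 0],
    [15, [0.03, -0.06, -0.33], -0.02],
    [15, [0.08, -0.16, -0.33], -0.06],
    [15, [0.13, -0.25, -0.33], -0.1],
    [15, [0.18, -0.34, -0.33], -0.14],
    [15, [0.23, -0.44, -0.33], -0.18],
    [15, [0.28, -0.53, -0.33], -0.205],
  ],
)

```text
time_s: 11.4
eef_pos: [0.5398, 0.1621, 0.3032]
eef_rot: [0.0, 0.686, 0.727, 0.0]
wrist_force: [-0.0, 0.7, -1.6]
opening: 0.294
grasp_force: 59.9
```

>>> play_rows(
  plan=[
    [15, [0, 0, 0], 0],
    [15, [0, 0, 0], 0],
  ],
)

```text
time_s: 11.6
eef_pos: [0.5408, 0.1614, 0.3034]
eef_rot: [0.001, 0.687, 0.726, 0.0]
wrist_force: [0.8, -0.6, -1.4]
opening: 0.291
grasp_force: 60.0
```

```bash
cat > well.py <<'E'
from fit import *
p,M=tool(); print(p); c=shot("wrist"); s=stem(c,p,M); P=cloud(c); X,Y,Z=P[...,0],P[...,1],P[...,2]
d=np.hypot(X-.533,Y-.266); k=(d<.05)
img=((Z>.048)&k).astype(np.uint8)
q=P[(d<.035)&(Z<.04)]; print("deep",len(q),q.mean(0).round(4),np.percentile(q,[1,99],axis=0).round(4).tolist())
q=P[(d<.04)&(Z<.0175)]; print("floor",len(q),q.mean(0).round(4),np.percentile(q,[1,99],axis=0).round(4).tolist())
# mouth: chamfer points z .0505-.0545 : radius 24..29, ~26.5 at z .0525
q=P[(d<.036)&(Z>.0508)&(Z<.0538)]; print("chamfer",fixc(q,.0267,[.533,.266]))
# rays through the well seen from edge pixels: wall points
q=P[(d<.036)&(Z>.02)&(Z<.046)]; print("wall",fixc(q,.024,[.533,.266]))
q=P[(abs(X-.53)<.1)&(Y>.2)&(Y<.32)&(Z>.052)&(Z<.058)]; r=cv2.minAreaRect((q[:,:2]*1000).astype(np.float32)); print("top",np.median(q[:,2]),np.round(r[0],1),np.round(r[1],1),r[2])
print(get_obs()["time_s"])
E
python3 well.py
```

```text
[0.54076961 0.16136962 0.30335823]
stem tool 0.025 0.05 (array([-0.0032, -0.001 ]), 541, np.float64(0.0003)) stem tool 0.05 0.075 (array([-0.0032, -0.0014]), 372, np.float64(0.0003)) bottom 0.0832
deep 1027 [0.5327 0.2736 0.0126] [[0.5094, 0.2499, 0.0084], [0.556, 0.2944, 0.0381]]
floor 905 [0.5328 0.272  0.0104] [[0.5103, 0.2499, 0.0084], [0.5555, 0.2937, 0.016]]
chamfer (array([0.5331, 0.2702]), 336, np.float64(0.0017))
wall (array([0.533 , 0.2704]), 149, np.float64(0.0001))
top 0.055249710183528034 [532.8 274.2] [134.   98.7] 3.205092668533325
11.65
```

>>> play_rows(
  plan=[
    [15, [0.1, -0.001, 0], 0],
    [15, [0.2, -0.002, 0], 0],
    [15, [0.27, -0.002, 0.05], 0],
    [15, [0.28, -0.002, 0.15], 0],
    [15, [0.28, -0.002, 0.25], 0],
    [15, [0.28, -0.002, 0.33], 0],
    [15, [0.28, -0.002, 0.36], 0],
    [15, [0.28, -0.002, 0.37], 0],
    [15, [0.28, -0.002, 0.37], 0],
  ],
)

```text
time_s: 12.55
eef_pos: [0.5353, 0.2719, 0.1558]
eef_rot: [0.0, 0.688, 0.725, 0.0]
wrist_force: [0.1, -0.0, -1.2]
opening: 0.294
grasp_force: 59.9
```

```bash
sed 's/\[.533,.266\]/[.533,.27]/' well.py | python3 -; python3 -c "
from h import *
print(tool()[0],go([.5337,.2733,.1]))"
```

```text
[0.53534452 0.27189677 0.15576108]
stem tool 0.025 0.05 (array([-0.0032, -0.001 ]), 542, np.float64(0.0003)) stem tool 0.05 0.075 (array([-0.0032, -0.0013]), 375, np.float64(0.0003)) bottom 0.109
deep 471 [0.5316 0.2769 0.0118] [[0.5093, 0.264, 0.0086], [0.557, 0.286, 0.0371]]
floor 437 [0.5319 0.2775 0.0104] [[0.5095, 0.2648, 0.0085], [0.5568, 0.286, 0.0147]]
chamfer (array([0.5332, 0.2699]), 328, np.float64(0.001))
wall (array([0.5331, 0.2708]), 43, np.float64(0.0001))
top 0.055147581116236064 [533.1 273.6] [134.1  99.6] 3.128848075866699
12.6
[0.53572553 0.27221076 0.15668081] (array([ 0.0029, -0.0053,  0.1417]), 0, 'yaw0', np.float64(1.6232))
```

>>> play_rows(
  plan=[
    [15, [0.002, -0.003, 0.0], 0],
    [15, [0.002, -0.003, 0.02], 0],
    [15, [0.002, -0.003, 0.04], 0],
    [15, [0.002, -0.003, 0.06], 0],
    [15, [0.002, -0.003, 0.075], 0],
    [15, [0.002, -0.003, 0.075], 0],
  ],
)

```text
time_s: 13.2
eef_pos: [0.5325, 0.2731, 0.1236]
eef_rot: [-0.0, 0.688, 0.726, -0.001]
wrist_force: [0.4, 0.1, -1.4]
opening: 0.296
grasp_force: 59.8
```

>>> play_rows(
  plan=[
    [15, [0, 0, 0.02], 0],
    [15, [0, 0, 0.04], 0],
    [15, [0, 0, 0.055], 0],
    [15, [0, 0, 0.063], 0],
    [15, [0, 0, 0.068], 0],
    [15, [0, 0, 0.07], 0],
    [15, [0, 0, 0.07], 0],
  ],
)

```text
time_s: 13.9
eef_pos: [0.5329, 0.2731, 0.0969]
eef_rot: [-0.0, 0.688, 0.726, -0.0]
wrist_force: [-0.6, -0.8, -2.7]
opening: 0.298
grasp_force: 59.9
```

>>> play_rows(
  plan=[
    [15, [0, 0, 0.002], 0],
    [15, [0, 0, 0.003], 0],
    [55, [0, 0, 0.003], 0],
    [55, [0, 0, 0.003], 0],
    [55, [0, 0, 0.003], 0],
    [55, [0, 0, -0.05], 0],
    [55, [0, 0, -0.15], 0],
    [55, [0, 0, -0.27], 0],
    [55, [0, 0, -0.39], 0],
    [55, [0, 0, -0.45], 0],
  ],
)

```text
time_s: 14.9
eef_pos: [0.5346, 0.2737, 0.2826]
eef_rot: [0.002, 0.688, 0.726, 0.003]
wrist_force: [1.1, 0.1, -0.0]
opening: 0.645
grasp_force: 0.0
```

>>> play_rows(
  plan=[
    [70, [-0.12, 0.0, -0.05], 0],
    [70, [-0.2, 0.0, -0.05], 0],
    [70, [-0.2, 0.0, -0.05], 0],
  ],
)

```text
time_s: 15.2
eef_pos: [0.5381, 0.1901, 0.2983]
eef_rot: [0.001, 0.689, 0.725, 0.0]
wrist_force: [-0.1, 0.4, -0.7]
opening: 0.821
grasp_force: 0.0
```

```bash
python3 - <<'E'
from h import *
c=shot("wrist"); save(c,"pics/w3.png",s=1.2); P=cloud(c); d=np.hypot(P[...,0]-.533,P[...,1]-.27)
q=P[(d<.035)&(P[...,2]>.118)&(P[...,2]<.15)]; r=cv2.minAreaRect((q[:,:2]*1000).astype(np.float32)); print("head",len(q),q.mean(0).round(4),r)
from head import head
head(c,.4405,.056); head(shot("top"),.4424,.0577); print(go([.4405,.056,.25],np.radians(116)),tool()[0])
E
```

```text
head 592 [0.5319 0.2703 0.1249] ((531.8768310546875, 270.3538818359375), (25.289003372192383, 24.844623565673828), 2.940753936767578)Traceback (most recent call last):
  File "<stdin>", line 5, in <module>
  File "head.py", line 4, in head
    q=P[m]; rr=cv2.minAreaRect((q[:,:2]*1000).astype(np.float32)); lo,hi=np.percentile(q[:,2],[5,95])
                                                                         ~~~~~~~~~~~~~^^^^^^^^^^^^^^^
    return _quantile_unchecked(
        a, q, axis, out, overwrite_input, method, keepdims, weights)
    return _ureduce(a,
                    func=_quantile_ureduce_func,
    ...<5 lines>...
                    overwrite_input=overwrite_input,
                    method=method)
    r = func(a, **kwargs)
    result = _quantile(arr,
                       quantiles=q,
    ...<2 lines>...
                       out=out,
                       weights=wgt)
    slices_having_nans = np.isnan(arr[-1, ...])
                                  ~~~^^^^^^^^^
IndexError: index -1 is out of bounds for axis 0 with size 0
```

View pics/w3.png

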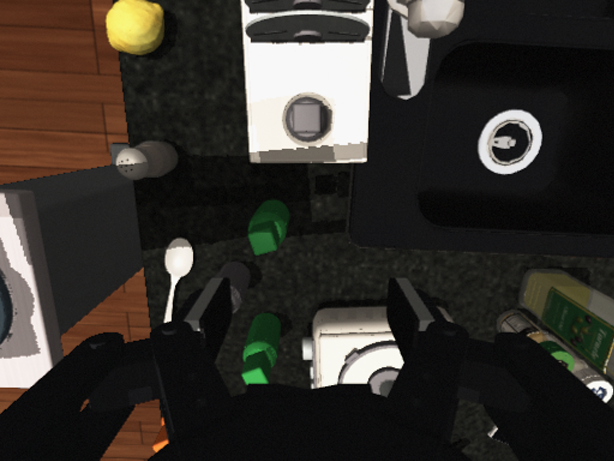

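The picture shows stem A upright in the well at (255,97) native, with its head top at z 0.125, so it is fully down. Next is stem B.

>>> play_rows(
  plan=[
    [70, [-0.08, -0.065, 0.0], -0.04],
    [70, [-0.16, -0.13, 0.0], -0.08],
    [70, [-0.24, -0.2, 0.03], -0.1215],
    [70, [-0.321, -0.262, 0.1], -0.1215],
    [70, [-0.321, -0.262, 0.12], -0.1215],
    [70, [-0.321, -0.262, 0.12], -0.1215],
    [70, [-0.321, -0.262, 0.12], -0.1215],
  ],
)

```text
time_s: 15.95
eef_pos: [0.4403, 0.0602, 0.2497]
eef_rot: [0.0, 0.538, 0.843, 0.0]
wrist_force: [0.8, 0.0, -0.0]
opening: 0.816
grasp_force: 0.0
```

```bash
python3 - <<'E'
from head import *
c=shot("wrist"); q=head(c,.4405,.056); 
P=cloud(c); m=(np.hypot(P[...,0]-.4405,P[...,1]-.056)<.02)&(P[...,2]>.11); print("rgb",c["image"][m].mean(0))
print(tool()[0],go([*q.mean(0)[:2],.084],np.radians(115)),get_obs()["time_s"])
E
```

```text
head 604 [0.4389 0.0564 0.1147] rect [439.   55.9] [25.2 25.3] 25.2 0.1126 0.1161
rgb [19.32371646 18.69210485 19.37319684]
[0.4406544  0.06029581 0.25003941] (array([-0.0066, -0.0088,  0.4151]), np.float64(0.0), 'yaw0', np.float64(2.0072)) 16.0
```

>>> play_rows(
  plan=[
    [70, [-0.0066, -0.0088, 0.1], 0],
    [70, [-0.0066, -0.0088, 0.2], 0],
    [70, [-0.0066, -0.0088, 0.3], 0],
    [70, [-0.0066, -0.0088, 0.38], 0],
    [70, [-0.0066, -0.0088, 0.41], 0],
    [70, [-0.0066, -0.0088, 0.413], 0],
    [15, [-0.0066, -0.0088, 0.413], 0],
    [15, [-0.0066, -0.0088, 0.413], 0],
    [15, [-0.0066, -0.0088, 0.413], 0],
    [15, [-0.0066, -0.0088, 0.413], 0],
  ],
)

```text
time_s: 17.0
eef_pos: [0.439, 0.0554, 0.0854]
eef_rot: [0.002, 0.538, 0.843, 0.001]
wrist_force: [-0.1, 1.0, 6.8]
opening: 0.294
grasp_force: 59.5
```

>>> play_rows(
  plan=[
    [15, [0, 0, 0], 0],
    [15, [0, 0, 0], 0],
    [15, [0, 0, 0], 0],
    [15, [0, 0, -0.02], 0],
    [15, [0, 0, -0.08], 0],
    [15, [0, 0, -0.18], 0],
    [15, [0, 0, -0.3], 0],
    [15, [0, 0, -0.42], 0],
    [15, [0, 0, -0.5], 0],
    [15, [0, 0, -0.5], 0],
  ],
)

```text
time_s: 18.0
eef_pos: [0.4398, 0.0552, 0.2897]
eef_rot: [0.005, 0.538, 0.843, 0.002]
wrist_force: [0.4, 0.2, -1.2]
opening: 0.298
grasp_force: 59.5
```

>>> play_rows(
  plan=[
    [15, [-0.08, 0.03, 0], 0.047],
    [15, [-0.16, 0.06, 0], 0.094],
    [15, [-0.25, 0.09, 0], 0.141],
    [15, [-0.34, 0.12, 0], 0.188],
    [15, [-0.42, 0.15, 0], 0.235],
    [15, [-0.5, 0.18, 0], 0.282],
    [15, [-0.56, 0.189, 0], 0.328],
    [15, [-0.571, 0.189, 0], 0.328],
    [15, [-0.571, 0.189, 0], 0.328],
    [15, [-0.571, 0.189, 0], 0.328],
  ],
)

```text
time_s: 19.0
eef_pos: [0.6013, -0.1188, 0.283]
eef_rot: [-0.001, 0.883, 0.47, -0.0]
wrist_force: [-0.4, 0.3, -2.0]
opening: 0.292
grasp_force: 59.6
```

```bash
python3 - <<'E'
from fit import *
p,M=tool(); c=shot("wrist"); s=stem(c,p,M); P=cloud(c); Z=P[...,2]; d=np.hypot(P[...,0]-.6523,P[...,1]+.053)
q=P[(d<.02)&(Z>.151)]; mn,mx=np.percentile(q[:,:2],[1,99],axis=0); print(len(q),q.mean(0),(mn+mx)/2)
sp=(q.mean(0)[:2]+(mn+mx)/2)/2
t=sp-(M@[s[0]+.0003,s[1]+.0003,0])[:2]; print(p,t,go([t[0],t[1],p[2]]),get_obs()["time_s"])
E
```

```text
stem tool 0.025 0.05 (array([-0.0008,  0.0006]), 516, np.float64(0.0003)) stem tool 0.05 0.075 (array([-0.0008,  0.0007]), 352, np.float64(0.0003)) bottom 0.0825
230 [ 0.65234686 -0.05300135  0.15342902] [ 0.65215457 -0.05298437]
[ 0.60133841 -0.11881714  0.28303533] [ 0.65178407 -0.05207512] (array([0.2083, 0.0113, 0.001 ]), 0, 'yaw0', np.float64(0.9777)) 19.05
```

>>> play_rows(
  plan=[
    [15, [0.1, 0.005, 0.0], 0],
    [15, [0.18, 0.011, 0.0], 0],
    [15, [0.2083, 0.0113, 0.0], 0],
    [15, [0.2083, 0.0113, 0.0], 0],
    [15, [0.2083, 0.0113, 0.05], 0],
    [15, [0.2083, 0.0113, 0.075], 0],
    [15, [0.2083, 0.0113, 0.075], 0],
    [15, [0.2083, 0.0113, 0.075], 0],
  ],
)

```text
time_s: 19.85
eef_pos: [0.6522, -0.0538, 0.2538]
eef_rot: [-0.0, 0.884, 0.468, -0.0]
wrist_force: [-0.3, 1.2, -1.7]
opening: 0.292
grasp_force: 59.5
```

```bash
python3 -c "
from h import *
for i in range(4): print(tool()[0]); print(go([.6518,-.0521,.25])); camera('top')"
```

```text
[ 0.65223292 -0.0538236   0.25383926]
(array([ 0.003 , -0.0033,  0.0096]), 0, 'yaw0', np.float64(0.9749))
[ 0.65268068 -0.05381018  0.25450792]
(array([ 0.0023, -0.0042,  0.0113]), 0, 'yaw0', np.float64(0.975))
[ 0.65289187 -0.05375618  0.25478858]
(array([ 0.0019, -0.0046,  0.012 ]), 0, 'yaw0', np.float64(0.975))
[ 0.65300212 -0.05369651  0.25487672]
(array([ 0.0016, -0.0047,  0.0122]), 0, 'yaw0', np.float64(0.9751))
```

>>> play_rows(
  plan=[
    [15, [0.0016, -0.004, 0.02], 0],
    [15, [0.0016, -0.004, 0.035], 0],
    [15, [0.0016, -0.004, 0.05], 0],
    [15, [0.0016, -0.004, 0.065], 0],
    [15, [0.0016, -0.004, 0.08], 0],
    [15, [0.0016, -0.004, 0.09], 0],
    [15, [0.0016, -0.004, 0.09], 0],
  ],
)

```text
time_s: 20.75
eef_pos: [0.6513, -0.0517, 0.2167]
eef_rot: [-0.001, 0.883, 0.469, -0.001]
wrist_force: [-0.3, 0.8, -1.2]
opening: 0.293
grasp_force: 59.6
```

>>> play_rows(
  plan=[
    [15, [0, 0, 0.006], 0],
    [15, [0, 0, 0.011], 0],
    [15, [0, 0, 0.015], 0],
    [15, [0, 0, 0.018], 0],
    [15, [0, 0, 0.021], 0],
    [15, [0, 0, 0.021], 0],
  ],
)

```text
time_s: 21.35
eef_pos: [0.6516, -0.0518, 0.2092]
eef_rot: [-0.0, 0.883, 0.469, -0.0]
wrist_force: [-0.9, 0.1, -0.9]
opening: 0.298
grasp_force: 59.6
```

>>> play_rows(
  plan=[
    [15, [0, 0, 0.003], 0],
    [15, [0, 0, 0.005], 0],
    [15, [0, 0, 0.005], 0],
  ],
)

```text
time_s: 21.65
eef_pos: [0.6518, -0.0519, 0.2074]
eef_rot: [0.0, 0.883, 0.469, 0.0]
wrist_force: [0.2, -0.5, -0.3]
opening: 0.294
grasp_force: 59.8
```

>>> play_rows(
  plan=[
    [15, [0, 0, 0.002], 0],
    [15, [0, 0, 0.004], 0],
    [15, [0, 0, 0.004], 0],
  ],
)

```text
time_s: 21.95
eef_pos: [0.6521, -0.0519, 0.2069]
eef_rot: [0.001, 0.883, 0.469, 0.001]
wrist_force: [-0.6, 0.1, 4.5]
opening: 0.298
grasp_force: 60.6
```

>>> play_rows(
  plan=[
    [15, [0, 0, 0.002], 0],
    [15, [0, 0, 0.002], 0],
  ],
)

```text
time_s: 22.15
eef_pos: [0.6522, -0.0519, 0.2067]
eef_rot: [0.001, 0.883, 0.469, 0.001]
wrist_force: [-1.4, 0.5, 6.8]
opening: 0.297
grasp_force: 61.1
```

B stops on the cone (underside about 34 mm above the collar, with a force rise), so it goes to the carton.

>>> play_rows(
  plan=[
    [15, [0, 0, -0.04], 0],
    [15, [0, 0, -0.1], 0],
    [15, [0, 0, -0.17], 0],
    [15, [-0.08, 0.024, -0.18], 0],
    [15, [-0.18, 0.054, -0.18], 0],
    [15, [-0.3, 0.09, -0.18], 0],
    [15, [-0.42, 0.126, -0.18], 0],
    [15, [-0.53, 0.16, -0.18], 0],
    [15, [-0.63, 0.19, -0.18], 0],
    [15, [-0.7095, 0.214, -0.18], 0],
  ],
)

```text
time_s: 23.15
eef_pos: [0.5622, -0.3372, 0.2772]
eef_rot: [-0.0, 0.884, 0.468, -0.0]
wrist_force: [0.3, -0.4, -2.2]
opening: 0.296
grasp_force: 59.7
```

>>> play_rows(
  plan=[
    [15, [0, 0, 0], 0],
    [15, [0, 0, 0], 0],
  ],
)

```text
time_s: 23.35
eef_pos: [0.563, -0.3354, 0.2769]
eef_rot: [-0.0, 0.884, 0.468, 0.0]
wrist_force: [0.0, 0.6, -0.9]
opening: 0.292
grasp_force: 59.7
```

```bash
python3 - <<'E'
from m import *
p,M=tool(); c=shot("wrist"); meas(c,"w"); print(p,go([.564,-.335,.09]))
E
```

```text
w table 0.0006
carton rim [ 563.9 -337. ] [155.  125.5] 12.438090324401855
[ 0.56295847 -0.33539191  0.27693101] (array([-0.0008,  0.0023,  0.4674]), 0, 'yaw0', np.float64(0.9752))
```

>>> play_rows(
  plan=[
    [15, [0, 0.002, 0.08], 0],
    [15, [0, 0.002, 0.18], 0],
    [15, [0, 0.002, 0.28], 0],
    [15, [0, 0.002, 0.36], 0],
    [15, [0, 0.002, 0.42], 0],
    [15, [0, 0.002, 0.45], 0],
    [15, [0, 0.002, 0.46], 0],
    [15, [0, 0.002, 0.465], 0],
    [15, [0, 0.002, 0.469], 0],
    [15, [0, 0.002, 0.469], 0],
  ],
)

```text
time_s: 24.4
eef_pos: [0.5648, -0.3357, 0.0907]
eef_rot: [0.001, 0.883, 0.469, 0.0]
wrist_force: [0.7, 0.2, -1.5]
opening: 0.293
grasp_force: 59.5
```

>>> play_rows(
  plan=[
    [15, [0, 0, 0.003], 0],
    [15, [0, 0, 0.003], 0],
    [15, [0, 0, 0.003], 0],
  ],
)

```text
time_s: 24.7
eef_pos: [0.5648, -0.3358, 0.0895]
eef_rot: [0.001, 0.883, 0.469, 0.0]
wrist_force: [0.7, 0.4, 5.7]
opening: 0.296
grasp_force: 60.5
```

>>> play_rows(
  plan=[
    [55, [0, 0, 0], 0],
    [55, [0, 0, 0], 0],
    [55, [0, 0, 0], 0],
    [55, [0, 0, -0.04], 0],
    [55, [0, 0, -0.12], 0],
    [55, [0, 0, -0.22], 0],
    [55, [0, 0, -0.34], 0],
    [55, [-0.1, 0, -0.45], 0],
    [55, [-0.2, 0, -0.5], 0],
    [55, [-0.2, 0, -0.5], 0],
  ],
)

```text
time_s: 25.7
eef_pos: [0.5181, -0.4067, 0.295]
eef_rot: [0.005, 0.884, 0.467, 0.0]
wrist_force: [0.3, -0.0, 0.5]
opening: 0.643
grasp_force: 0.0
```

```bash
python3 - <<'E'
from h import *
for n in ("wrist","top"):
    c=shot(n); P=cloud(c)
    if n=="wrist": save(c,"pics/e1.png",s=1.2)
    else: save(c,"pics/e2.png",s=1.5)
    for nm,x,y,z in (("carton",.5635,-.335,.115),("well",.533,.27,.12)):
        q=P[(np.hypot(P[...,0]-x,P[...,1]-y)<.05)&(P[...,2]>z)&(P[...,2]<.14)]; print(n,nm,len(q),q.mean(0).round(4) if len(q) else "")
print(get_obs()["time_s"])
E
```

```text
wrist carton 587 [ 0.5651 -0.3371  0.1189]
wrist well 0 
top carton 98 [ 0.5681 -0.3332  0.1196]
top well 101 [0.5351 0.2715 0.1253]
25.8
```

View pics/e2.png

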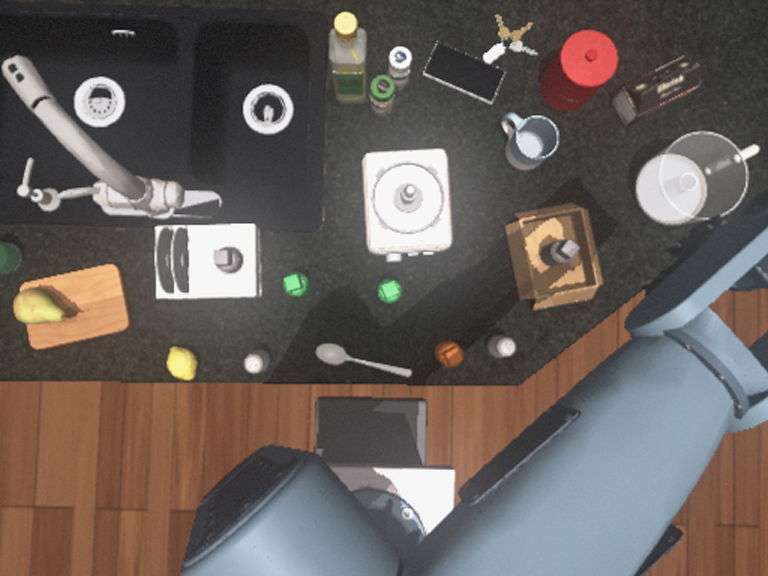

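The final view shows stem A in the well (152,172 native), stem B standing in the carton (376,167), and the mills and decoys undisturbed.

```bash
python3 -c "
from bench import *
print(hand_in())"
```

```text
the job is handed in; nothing more can be done
None
```

The job is handed in: the stem nearer the carton slid fully onto the spindle and now stands fully down in the caddy well. The other stuck on the cone and is in the cardboard box. The mills and look-alikes were left alone, at about 26 s of the 72 s allowed.

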